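# Square up a slate slip and cap the pier

### The arm

A 6-joint arm with a two-finger parallel gripper is mounted at the origin on the work surface. World frame = base frame: x ahead of the robot, y to its left, z up, the work surface at z = 0. Lengths are in m, angles in rad, forces in N, time in s.
With the tool pointing down it reaches from about 0.375 to 0.9 m from the base axis. Payload 3.1 kg.
Tool frame: the origin (TCP) lies at the very end of the fingers, on their centre line; the grasp point (between the pads) lies 19 mm behind it; x points along the fingers, z is the direction in which the jaws open and shut, and the axes are right-handed (so a half turn about x gives the same grasp; the last joint's range is limited). The gripper opens to 85 mm and grips with 20 to 120 N. Pads are 22 mm wide; open, the fingers measure 114 mm over their backs; the gripper's body (76 mm by 85 mm) begins 54 mm behind the grasp point. The pads swing forward as they close: fully open they stand 13 mm farther back than shut.
Start: joints at [-1.395, 0.527, 1.433, -0, 1.181, -0.178], TCP at [0.217, -0.586, 0.231] pointing down, gripper open.
Joint ranges: [-3.08, 3.08], [-0.75, 2.2], [0.22, 2.44], [-1.43, 4.57], [0, 2.65], [-2.85, 2.85]. Speed limits (rad/s): [2.79, 2.79, 3.14, 3.14, 3.14, 3.14].

### API

Orientations are given as a unit quaternion [x, y, z, w].
In Python, from cell import r, vision, order, look_for, masks_of gives the robot as it stands.
- The arm moves only by the tool step_arm, never from a script. Its arguments are lists of equal length, an entry for each row: "hand": the opening, from 0 (shut) to 1 (fully open); "xyz": the shift along the tool's x, y, z in cm, a list of three; "dr": the turn, a rotation vector about the tool's x, y, z in rad, a list of three. In form: {"hand": [hand, ...], "xyz": [[tx, ty, tz], ...], "dr": [[ax, ay, az], ...]}. A call has 1 to 5 rows; each row shifts and turns the commanded pose from where the row before left it, along the tool's axes as they then stand; what a row does not reach is not made up. A row lasts 1/8 s, in which the tool goes at most 62.5 mm and 10.7 degrees, less where a joint would pass 70% of its speed; a pose out of reach is approached as far as the arm can. A call with a gripper value outside its range is refused whole. The fingers move at their own pace and stop on an object; "newtons" is the grip in N (left out, the last holds). Time passes only in rows, so rows that do not move let the fingers close. It gives the time, the measured TCP pose, the force and the opening at its end, in the units of the state.
- r.get_state(): the state, without advancing time (a new reading comes with each control period).
- vision.capture(name): name is "scene" or "top"; returns a dict with "color" (420x560x3 uint8, red, green, blue), "K" (3x3 intrinsics, pixels), "rvec" (rotation vector, rad) and "tvec" (3), from world to camera coordinates, as OpenCV has them. Camera axes: x right, y down, z forward; pixel columns grow to the right and rows downward; lengths in m; the calibration is good to about 2 mm. A picture is of the moment at which its call begins. There is no depth.
- order.finish_job(): hands the job in, once; it reports no verdict.
Trained networks look in the newest picture that a camera, given by its name, has taken for a name from the list of things; names that differ only in an ending like _2 or _b are one class to them, and where a whole thing is asked for, a point or a joint stands for the part that bears it (a point fixed in the world has none). Each returns a list of dicts, best first, with "score" (0 to 1); they miss things now and then, are a little off and sometimes report something else, mostly with a low value. They report only what shows in the picture. A call takes as long as a camera call. They do not tell look-alikes from the thing itself.
- look_for(label, camera): "rect" ([centre column, centre row, width, height] in pixels, round what is visible of it).
- masks_of(label, camera): "mask" (420x560 bool, what is visible of it) and "rect" ([centre column, centre row, width, height] in pixels, round what is visible of it).
The state is a dict: "t": time; "joints": joint angles; "joint_velocities": joint speeds; "joint_torque": joint torques, N m; "tool_pos": TCP position; "eef_rot": TCP orientation; "wrist_force": force on the tool from outside, world axes, zero at the start; "ft_torque": the same for the moment, N m; "width": opening from 0.0 (shut) to 1.0 (fully open).
Only numpy, scipy, OpenCV 4.12 (cv2) and the standard library are available. Lean on these libraries where they do the work, as an engineer would, in place of code of your own. Each camera call takes 0.05 s, during which the arm holds its last target. There are 200 camera calls.

### The job

Slide the slate slip under the clear hood of the squaring plate until it rests square against both the side fence and the end stop - find the end stop by feel, pushing gently, since nobody knows where it is locked - and let go of it there. Then take a fresh, true grip, draw it out and set it down gently, flat on the stone pier as its cap, its edges even with the pier's top all round. Do not shift the pier or anything else on the bench.

Things in the scene. Friction and masses are not known exactly. Their poses are not given: they have to be found in the camera images.
- slip: Dark slate slip, a flat plate 100 x 44 x 12 mm (own x along the 100 mm, y along the 44 mm, z up), 0.10 to 0.20 kg. Origin: centre of its underside. It starts lying flat on the squaring plate, in front of the hood, askew.
- jig: Grey squaring plate, fixed, 300 x 190 x 10 mm thick; slip and stops stand on its top, 10 mm above the table. Origin: on the table, under the corner of the fence's face and the end stop's farthest place; own +x points away from the robot (turned by up to 0.25 rad), +y to the left. The plate spans x -230 to +70, y -135 to +55 mm. All x, y given for its parts are in this frame.
- fence_end (a point): Near end, at plate level, of the side fence's face. The fence is a steel bar 65 mm long, 12 mm thick, 16 mm high; its face looks to -y and lies in the plane y = 0 from x = -65 to 0 mm. Nothing stands beside the slip nearer to the robot than this.
- stop_track (a point): Foot of the end stop's face, at plate level, if locked at its farthest (x = 0, y = -32 mm). END STOP: steel block 60 mm wide (y -62 to -2), 15 mm high, with a black knob; its face looks to -x and is locked anywhere from x = 0 to -15 mm: not reported, feel for it. It holds still under pushes up to 60 N; over 45 N on it is ramming.
- hood_edge (a point): Middle of the lower edge of the clear hood's front pane (x = -72, y = -40 mm), 50 mm above the plate; pane 85 mm tall, y -133 to +53, 6 mm thick; roof 135 mm above the plate. 10 mm posts at x -66, y +46 and -126. Once home, 28 to 43 mm of the slip sticks out in front of it, free on both sides; an upright gripper's body hits the pane there: lean it back to -x, about 30 degrees.
- pier: Loose model stone pier, 55 mm tall, 0.7 kg: upper part 100 x 44 mm (like the slip) from 15 to 55 mm height, on a foot 124 x 68 mm, 15 mm high. Origin: centre of its underside; own x along the 100 mm, z up. Its flat top is at z = 55 mm.
- cube: Bystander: Dressed grey stone block 90 x 90 x 80 mm. Origin at its underside, or on its axis. Not to be moved.
- grinder: Bystander: Yellow angle grinder with a steel disc, about 300 mm long, 60 mm tall. Origin at its underside, or on its axis. Not to be moved.
- chisel: Bystander: Steel chisel 170 mm long, 14 mm thick. Origin at its underside, or on its axis. Not to be moved.
- mallet: Bystander: Mallet standing on its black head, 90 mm across, 205 mm tall. Origin at its underside, or on its axis. Not to be moved.
- rubstone: Bystander: Brown rubbing stone 75 x 35 x 22 mm. Origin at its underside, or on its axis. Not to be moved.
- dustbrush: Bystander: Dusting brush lying flat. Origin at its underside, or on its axis. Not to be moved.
- sprayer: Bystander: White bottle 64 mm across, 190 mm tall. Origin at its underside, or on its axis. Not to be moved.
Mind the look-alikes: they are no part of the job. Leave any pink look-alike of the slip alone. Leave any red look-alike of the pier alone.

How it is judged:
On the way:
1. the slip rests square against the side fence and the end stop, let go (angle between the x axis of slip and the x axis of jig, either way round below 0.04 rad and y of slip in the frame of jig between -0.0245 and -0.0205 m and x of slip in the frame of endstop between -0.0522 and -0.048 m and z of slip in the frame of jig between 0.008 and 0.012 m and contact force between the fingers and slip below 0.1 N and linear speed of slip below 0.01 m/s), for 0.2 s.
At the end, for the whole second after the job is handed in: The slip lies flat on the pier's top, centred within 5 mm and lined up within 0.08 rad, at rest and released; the pier stands upright, within 15 mm of where it was. Before that it lay released against both stops (gaps under about 2 mm, within 0.04 rad of square) (horizontal distance between slip and pier below 0.005 m and angle between the x axis of slip and the x axis of pier, either way round below 0.08 rad and z of slip in the frame of pier between 0.053 and 0.057 m and angle between slip's own z axis and vertical below 0.04 rad and angle between pier's own z axis and vertical below 0.03 rad and linear speed of slip below 0.01 m/s and distance of pier from where it was at the start of the episode below 0.015 m); the robot touches nothing.
It fails at once if the slip is rammed against the stops or the plate, over 45 N (contact force between slip and jig above 45 N).
It fails at once if the slip is slammed or dropped on the pier, over 45 N (contact force between slip and pier above 45 N).
It fails at once if the pier is shifted over 15 mm (distance of pier from where it was at the start of the episode above 0.015 m).
It fails at once if a bystander is shifted over 20 mm (distance of any of cube, grinder, chisel, mallet, rubstone, dustbrush, sprayer from where it was at the start of the episode above 0.02 m).
It also fails if it takes over 69 s, if anything falls off the work surface, if the arm or the gripper's body presses on something with over 40 N, if the wrist force passes 120 N, or if a joint passes its speed limit or range.

## Working session

There is one attempt and no reset: what is moved stays moved. The work goes in short steps, Python scripts to look and compute and a tool call to move; the robot and the scene stay as the last step left them, time stands still between calls to the robot, and variables do not carry over. Pictures are saved under pics/ and viewed, about 8 in all and at most 12, crops included, and the job is handed in when it is done.

Besides the shell and the picture viewer there is one more tool, called as name(argument=value, ...) on one line, values as JSON. step_arm: Moves the arm, as the interface text tells. Its arguments: {"type":"object","properties":{"hand":{"type":"array"},"xyz":{"type":"array"},"dr":{"type":"array"},"newtons":{"type":"number"}},"required":["hand","xyz","dr"]}

```bash
ls; mkdir -p pics; python3 - <<'E'
from cell import r, vision, order, look_for, masks_of
import cv2,numpy as np
print(r.get_state())
for c in("scene","top"):
    d=vision.capture(c); cv2.imwrite(f"pics/{c}0.png",d["color"][:,:,::-1])
    print(c,d["K"],d["rvec"],d["tvec"])
    for n in["slip","jig","pier","fence_end","stop_track","hood_edge"]:
        try: print(n,[(np.round(x["score"],2),np.round(x["rect"],1)) for x in look_for(n,c)])
        except Exception as e: print(n,e)
E
```

```text
pics
{'t': 0.0, 'joints': array([-1.39447971e+00,  5.28465902e-01,  1.43390012e+00,  1.88789998e-05,
        1.18137145e+00, -1.78482237e-01]), 'joint_velocities': array([ 0.0009502 ,  0.00084375,  0.00071718, -0.00059126,  0.00040388,
       -0.00035092]), 'joint_torque': array([-1.00737849e-03, -4.42352915e+01, -1.78022969e+01, -3.52300585e-04,
        8.50008189e-03, -1.08860718e-05]), 'tool_pos': array([ 0.21704328, -0.58535081,  0.23033446]), 'eef_rot': array([ 0.40446077,  0.58091765, -0.40337847,  0.57985514]), 'wrist_force': array([ 0.52486493,  0.69620402, -0.37164373]), 'ft_torque': array([-0.01636249, -0.05449461,  0.00929009]), 'width': 0.9964097883454459}
scene [[452.83875644   0.         278.08966575]
 [  0.         452.83875644 213.55750392]
 [  0.           0.           1.        ]] [ 1.59765718  2.23545491 -0.61864793] [ 0.16565362 -0.3653851   1.47960654]
slip [(np.float64(0.72), array([326.2, 195.6,  28.9,  37.9])), (np.float64(0.68), array([307.2, 236.6,  19.4,  14.7]))]
jig []
pier [(np.float64(0.79), array([200.8, 182.1,  40.5,  51.8])), (np.float64(0.68), array
[... 252 characters left out ...]
528447   0.         280.67920563]
 [  0.         420.90528447 207.13499663]
 [  0.           0.           1.        ]] [ 2.16783043 -2.19539222  0.07772672] [-0.0147897   0.49855718  1.36040799]
slip [(np.float64(0.93), array([248.2, 255.5,  16.1,  31.3])), (np.float64(0.58), array([252.8, 194.8,  14.9,  28.7]))]
jig [(np.float64(0.9), array([249.7, 173.6,  64.4, 101. ]))]
pier [(np.float64(0.75), array([353.6, 223.6,  23.4,  35. ])), (np.float64(0.56), array([382.4, 272.1,  40.4,  35.1]))]
fence_end [(np.float64(0.67), array([249.6, 175.5,  66.8, 106.8]))]
stop_track [(np.float64(0.71), array([249.4, 176.1,  66.2, 105.5]))]
hood_edge [(np.float64(0.56), array([249.8, 172.7,  61.9,  99. ]))]
```

```bash
python3 - <<'E'
import cv2,numpy as np
s=cv2.imread("pics/scene0.png");t=cv2.imread("pics/top0.png")
cv2.imwrite("pics/s1.png",cv2.resize(s[90:390,120:520],(800,600),interpolation=cv2.INTER_CUBIC))
cv2.imwrite("pics/t1.png",cv2.resize(t[100:310,180:460],(800,600),interpolation=cv2.INTER_CUBIC))
E
```

```text
(no output)
```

View pics/s1.png

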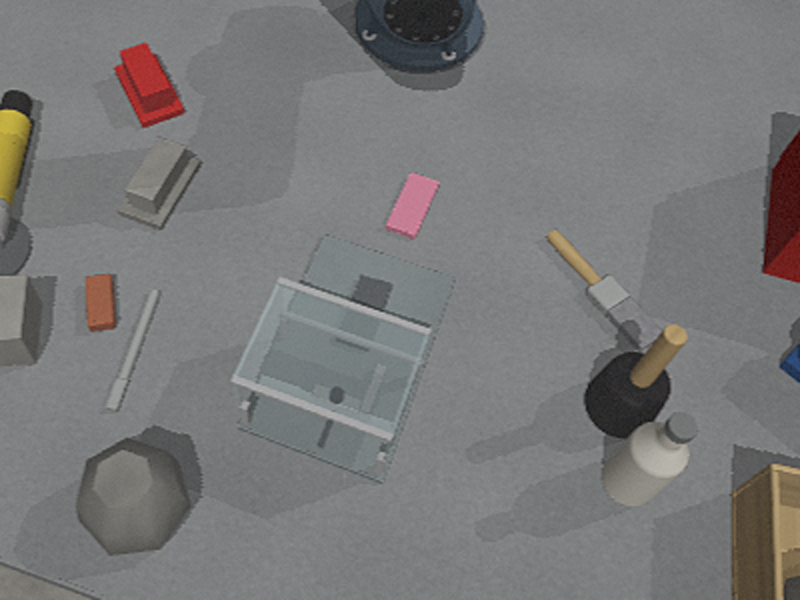

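View pics/t1.png

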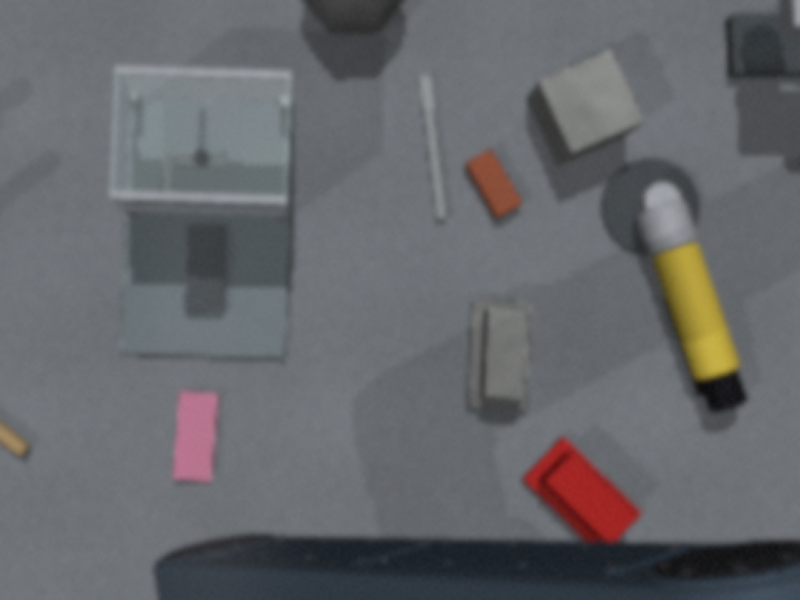

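```bash
cat > h.py <<'E'
import cv2,numpy as np
from scipy.optimize import minimize
from cell import r, vision, order, look_for, masks_of
def cap(c,tag=None):
    d=vision.capture(c)
    if tag: cv2.imwrite(f"pics/{c}_{tag}.png",d["color"][:,:,::-1])
    g=cv2.GaussianBlur(d["color"].astype(np.float32).mean(2),(0,0),0.8)
    d["gx"]=cv2.Sobel(g,cv2.CV_32F,1,0)/8;d["gy"]=cv2.Sobel(g,cv2.CV_32F,0,1)/8
    return d
def proj(d,P):
    return cv2.projectPoints(np.asarray(P,float).reshape(-1,1,3),d["rvec"],d["tvec"],d["K"],None)[0].reshape(-1,2)
def ray(d,uv,z):
    R=cv2.Rodrigues(np.array(d["rvec"]))[0];C=-R.T@np.array(d["tvec"]).ravel()
    v=R.T@np.linalg.inv(d["K"])@np.array([uv[0],uv[1],1.])
    return C+v*(z-C[2])/v[2]
def rectseg(x0,x1,y0,y1,z):
    p=[(x0,y0,z),(x1,y0,z),(x1,y1,z),(x0,y1,z)]
    return [(p[i],p[(i+1)%4]) for i in range(4)]
def world(q,P):
    c,s=np.cos(q[2]),np.sin(q[2]);P=np.asarray(P,float)
    return np.c_[q[0]+c*P[:,0]-s*P[:,1],q[1]+s*P[:,0]+c*P[:,1],P[:,2]]
def score(q,segs,ds):
    tot=0
    for d in ds:
        for a,b in segs:
            t=np.linspace(.06,.94,40)[:,None]
            u=proj(d,world(q,np.array(a)*(1-t)+np.array(b)*t)).astype(np.float32)
            n=u[-1]-u[0];L=np.hypot(*n);n=np.array([-n[1],n[0]])/L
            gx=cv2.remap(d["gx"],u[:,:1],u[:,1:],cv2.INTER_LINEAR);gy=cv2.remap(d["gy"],u[:,:1],u[:,1:],cv2.INTER_LINEAR)
            tot+=abs((gx*n[0]+gy*n[1]).mean())*min(L,60)/60   # coherent edge
    return tot
def fit(q0,segs,ds,sp=(.012,.012,.12)):
    best=None;rng=np.random.default_rng(0)
    for k in range(40):
        q=np.array(q0)+(rng.uniform(-1,1,3)*sp if k else 0)
        m=minimize(lambda v:-score(v*[.01,.01,.1],segs,ds),q/[.01,.01,.1],method="Nelder-Mead",options=dict(xatol=.005,fatol=1e-4,initial_simplex=None))
        if best is None or m.fun<best[1]: best=(m.x*[.01,.01,.1],m.fun)
    return best[0],-best[1]
SLIP=rectseg(-.05,.05,-.022,.022,.012)
PIER=rectseg(-.05,.05,-.022,.022,.055)
FOOT=rectseg(-.062,.062,-.034,.034,.015)
JIG=rectseg(-.23,.07,-.135,.055,.010)
def lift(segs,z): return [((a[0],a[1],a[2]+z),(b[0],b[1],b[2]+z)) for a,b in segs]
def overlay(d,items,name,win,S):
    x0,y0,x1,y1=win;im=cv2.resize(d["color"][y0:y1,x0:x1,::-1],None,fx=S,fy=S,interpolation=cv2.INTER_CUBIC)
    for q,segs,col in items:
        for a,b in segs:
            u=(proj(d,world(q,[a,b]))-[x0,y0]+.5)*S
            cv2.line(im,*[tuple(int(v) for v in p) for p in u],col,1,cv2.LINE_AA)
    cv2.imwrite(name,im);return im
E
cat > a.py <<'E'
from h import *
t=cap("top");s=cap("scene")
def near(c,n,uv):
    return min(masks_of(n,c),key=lambda m:np.hypot(m["rect"][0]-uv[0],m["rect"][1]-uv[1]))
def init(n,uv,z):
    m=near("top",n,uv)["mask"].astype(np.uint8);pts=cv2.findNonZero(m).reshape(-1,2).astype(float)
    w=np.array([ray(t,p,z)[:2] for p in pts]);(c,(a,b),ang)=cv2.minAreaRect((w*1000).astype(np.float32))
    yaw=np.radians(ang if a>b else ang+90);yaw=(yaw+np.pi/2)%np.pi-np.pi/2
    print(n,"init",np.round(c,1),np.round((a,b),1),round(yaw,3));return [c[0]/1000,c[1]/1000,yaw]
qs=init("slip",(252.5,194.5),.022);qp=init("pier",(355,224),.055)
cs=[ray(t,(180+u*.35,100+v*.35),.01)[:2] for u,v in((122,355),(285,358))]
d=cs[0]-cs[1];yj=np.arctan2(-d[0],d[1]);m=(cs[0]+cs[1])/2
R=np.array([[np.cos(yj),-np.sin(yj)],[np.sin(yj),np.cos(yj)]]);qj=[*(m+R@[.23,.04]),yj];print("jig init",qj)
for n,q,sg in(("slip",qs,lift(SLIP,.01)),("pier",qp,PIER),("foot",qp,FOOT),("pier+foot",qp,PIER+FOOT),("jig",qj,JIG)):
    for nm,ds in(("t",[t]),("s",[s]),("ts",[t,s])):
        b,f=fit(q,sg,ds);print(n,nm,np.round(b[:2]*1000,1),b[2].round(4),round(f,1))
    if n=="slip":fs=b
    if n=="pier+foot":fp=b
    if n=="jig":fj=b
np.save("fits.npy",[fs,fp,fj])
H=rectseg(-.075,-.075,-.133,.053,.145)+rectseg(-.065,0,0,.012,.026)
it=[(fs,lift(SLIP,.01),(0,255,0)),(fp,PIER+FOOT,(0,255,0)),(fj,JIG+H,(0,255,255))]
A=overlay(t,it,"pics/ta.png",(215,115,385,265),4.0)
B=overlay(s,it,"pics/sa.png",(170,150,370,340),3)
w=max(A.shape[1],B.shape[1])
print(A.shape,B.shape)
E
python3 a.py
```

```text
slip init [542.6  74. ] [42.7 98.9] -0.008
pier init [ 438.7 -253.6] [ 67.3 119.4] -0.077
jig init [np.float64(0.6731955259773426), np.float64(0.10936945542506031), np.float64(-0.03100506768254944)]
slip t [575.7 138.8] -0.0043 8.3
slip s [486.7  74.7] 0.0289 13.3
slip ts [540.9  74.2] -0.0313 19.2
pier t [ 441.6 -263.8] -0.0764 9.5
pier s [ 442.2 -262.4] -0.0629 13.4
pier ts [ 441.9 -262.9] -0.059 22.6
foot t [ 452.2 -283.3] -0.0798 8.2
foot s [ 405.5 -290.5] -0.0641 14.4
foot ts [ 450.1 -256.6] -0.0676 18.5
pier+foot t [ 444.  -263.8] -0.0674 11.7
pier+foot s [ 440.8 -263.3] -0.0654 25.3
pier+foot ts [ 441.  -263.4] -0.064 36.6
jig t [713.9 100.9] -0.0428 22.3
jig s [760.9 102.2] -0.0225 33.3
jig ts [715.2 100.4] -0.0496 33.5
(600, 680, 3) (570, 600, 3)
```

```bash
cat > b.py <<'E'
from h import *
t=cap("top");s=cap("scene")
fs,fp,_=np.load("fits.npy")
qj=np.array([.673,.109,-.03])
def lfit(q0,segs,ds,w=(.015,.015,.06)):
    q0=np.array(q0);best=(None,-1)
    rng=np.random.default_rng(0)
    for k in range(40):
        q=q0+(rng.uniform(-.8,.8,3)*w if k else 0)
        m=minimize(lambda v:-score(v,segs,ds)+50*max(0,np.max(abs(v-q0)/w)-1),q,method="Nelder-Mead",options=dict(initial_simplex=q+np.vstack([np.zeros(3),np.diag([.004,.004,.02])]),xatol=1e-4,fatol=1e-4))
        if -m.fun>best[1]:best=(m.x,-m.fun)
    return best
for nm,ds in(("t",[t]),("s",[s]),("ts",[t,s])):
    b,f=lfit(qj,JIG,ds);print("jig",nm,np.round(b[:2]*1000,1),b[2].round(4),round(f,1))
    c,f=lfit(fs,lift(SLIP,.01),ds,(.008,.008,.1));print("slip",nm,np.round(c[:2]*1000,1),c[2].round(4),round(f,1))
H=[((-.072,-.133,.145),(-.072,.053,.145)),((-.072,-.133,.06),(-.072,.053,.06))]+rectseg(-.065,0,0,.012,.026)
it=[(c,lift(SLIP,.01),(0,255,0)),(fp,PIER+FOOT,(0,255,0)),(b,JIG+H,(0,255,255))]
A=overlay(t,it,"pics/ta.png",(210,115,380,265),4)
B=overlay(s,it,"pics/sa.png",(225,190,360,340),4)
C=np.zeros((600,800,3),np.uint8);C[:, :400]=A[:, :400][:600];C[:,400:]=B[:600,70:470];cv2.imwrite("pics/c.png",C)
E
python3 b.py
```

```text
jig t [678.3 102.6] -0.0406 16.1
slip t [539.6  72.7] -0.0289 7.1
jig s [679.9 101.9] -0.0544 16.3
slip s [541.1  75.1] -0.0185 12.8
jig ts [679.6 102.2] -0.0497 32.0
slip ts [540.9  74.2] -0.0312 19.4
```

View pics/c.png

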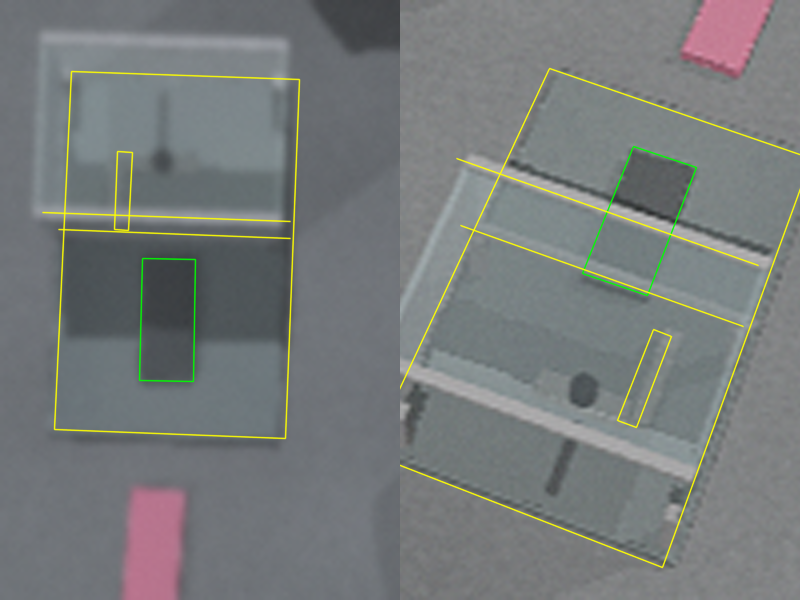

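```bash
cat > c.py <<'E'
from h import *
t=cap("top");s=cap("scene")
L=[]
for d,(x0,y0,x1,y1) in((t,(215,118,290,230)),(s,(240,205,350,335))):
    im=d["color"][y0:y1,x0:x1,::-1];S=6 if d is t else 5
    im=cv2.resize(im,None,fx=S,fy=S,interpolation=cv2.INTER_CUBIC).astype(float)
    lo,hi=np.percentile(im,[1,99]);im=np.clip((im-lo)/(hi-lo)*255,0,255).astype(np.uint8)
    L.append(im[:600]); print(im.shape)
h=600;C=np.hstack([np.vstack([i,np.zeros((max(0,h-i.shape[0]),i.shape[1],3),np.uint8)])[:h] for i in L])
C=cv2.resize(C,None,fx=min(1,800/C.shape[1]),fy=min(1,800/C.shape[1]));print(C.shape);cv2.imwrite("pics/e.png",C)
# knob triangulation
a=(210+162/4-.5,115+160/4-.5);b=(225+(583-400+70)/4-.5,190+388/4-.5)
for z in(.02,.03,.04,.05):print(z,ray(t,a,z)[:2].round(4),ray(s,b,z)[:2].round(4))
E
python3 c.py
```

```text
(672, 450, 3)
(650, 550, 3)
(480, 800, 3)
0.02 [0.6739 0.0781] [0.6637 0.075 ]
0.03 [0.6719 0.0774] [0.6677 0.076 ]
0.04 [0.6699 0.0766] [0.6717 0.077 ]
0.05 [0.6679 0.0759] [0.6757 0.078 ]
```

View pics/e.png

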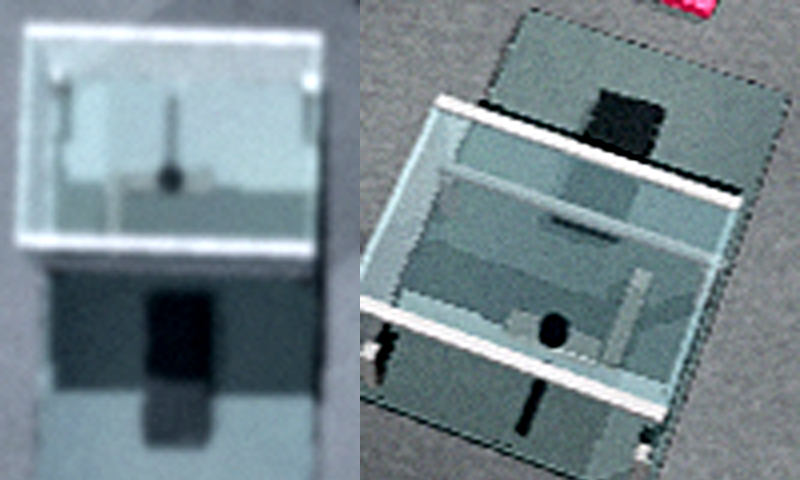

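```bash
cat > d.py <<'E'
from h import *
from scipy.optimize import least_squares
t=cap("top");s=cap("scene")
S=lambda X,Y:(240+(X-360)/4-.4,205+Y/4-.4)
T=lambda X,Y:(215+X/4.8-.4,118+Y/4.8-.4)
T1=lambda X,Y:(180+X*.35-.4,100+Y*.35-.4)
obs=[(s,S(527,9),(-.23,-.135,.01)),(s,S(790,97),(-.23,.055,.01)),(s,S(634,268),(-.065,0,.026)),(s,S(606,361),(0,0,.026)),
(s,S(650,271),(-.065,.012,.026)),(s,S(667,470),(.07,.055,.01)),
(t,T1(122,355),(-.23,.055,.01)),(t,T1(285,358),(-.23,-.135,.01))]
for use in("s","t","all"):
    o=[x for x in obs if use=="all" or (x[0] is s)==(use=="s")]
    f=lambda q:np.concatenate([(proj(d,world(q,[p]))[0]-uv) for d,uv,p in o])
    m=least_squares(f,[.68,.105,-.03],x_scale=[.01,.01,.1]);print(use,m.x.round(4));
    if use!="t":print(m.fun.reshape(-1,2).round(1).tolist())
for d,uv,p in obs:print("top" if d is t else "scn",p,ray(d,uv,p[2])[:2].round(4))
print("top fence face",[ray(t,T(122,y),.026)[:2].round(4) for y in(185,230)])
def lfit(q0,segs,ds,w):
    q0=np.array(q0);best=(None,-1);rng=np.random.default_rng(0)
    for k in range(30):
        q=q0+(rng.uniform(-.8,.8,3)*w if k else 0)
        mm=minimize(lambda v:-score(v,segs,ds)+50*max(0,np.max(abs(v-q0)/w)-1),q,method="Nelder-Mead",options=dict(initial_simplex=q+np.vstack([np.zeros(3),np.diag([.003,.003,.01])]),xatol=1e-4,fatol=1e-4))
        if -mm.fun>best[1]:best=(mm.x,-mm.fun)
    return best
P=[((-.23,-.135,.01),(-.23,.055,.01)),((-.23,.055,.01),(-.075,.055,.01)),((-.23,-.135,.01),(-.1,-.135,.01))]
FE=rectseg(-.065,0,0,.012,.026)[:]
FE=[FE[0],FE[2],FE[3]]
for nm,sg in(("plate",P),("fence",FE),("both",P+FE)):
  for c,ds in(("t",[t]),("s",[s]),("ts",[t,s])):
    b,f=lfit(m.x,sg,ds,(.008,.008,.03));print(nm,c,b.round(4),round(f,1))
E
python3 d.py
```

```text
s [ 0.6712  0.1126 -0.0139]
[[-0.9, -1.0], [-0.4, -2.8], [1.3, -1.6], [0.4, -1.9], [1.9, -0.9], [-2.3, 6.9]]
t [ 0.6745  0.1107 -0.0311]
all [ 0.6718  0.1126 -0.0171]
[[-0.7, -0.9], [-0.2, -2.5], [1.4, -1.4], [0.3, -1.7], [1.9, -0.7], [-2.5, 7.2], [0.0, 1.1], [0.8, 0.3]]
scn (-0.23, -0.135, 0.01) [ 0.4418 -0.0158]
scn (-0.23, 0.055, 0.01) [0.4503 0.1739]
scn (-0.065, 0, 0.026) [0.6116 0.1115]
scn (0, 0, 0.026) [0.6762 0.1131]
scn (-0.065, 0.012, 0.026) [0.6103 0.1216]
scn (0.07, 0.055, 0.01) [0.724  0.1671]
top (-0.23, 0.055, 0.01) [0.4463 0.1716]
top (-0.23, -0.135, 0.01) [ 0.4405 -0.016 ]
top fence face [array([0.6677, 0.1105]), array([0.6365, 0.1107])]
plate t [ 0.6785  0.1047 -0.0262] 11.6
plate s [ 0.6793  0.1046 -0.041 ] 8.4
plate ts [ 0.6788  0.1046 -0.0343] 19.3
fence t [ 0.6735  0.1106 -0.0041] 1.4
fence s [ 0.6748  0.109  -0.0458] 3.4
fence ts [ 0.6743  0.1095 -0.0343] 4.7
both t [ 0.6783  0.1074 -0.012 ] 12.4
both s [ 0.672   0.1086 -0.0201] 10.1
both ts [ 0.6783  0.1083 -0.0125] 21.6
```

```bash
cat > g.py <<'E'
from h import *
from scipy.spatial.transform import Rotation as Ro
J=np.array([.676,.1095,-.038])
def Rt(yaw,lean,sg=1):
    X=np.array([np.cos(yaw)*np.sin(lean),np.sin(yaw)*np.sin(lean),-np.cos(lean)]);Z=sg*np.array([-np.sin(yaw),np.cos(yaw),0])
    return np.c_[X,np.cross(Z,X),Z]
def j2w(x,y,q=J): return world(q,[[x,y,0]])[0][:2]
def w2j(p,q=J):
    c,s=np.cos(q[2]),np.sin(q[2]);d=np.array(p[:2])-q[:2];return np.array([c*d[0]+s*d[1],-s*d[0]+c*d[1]])
def st():
    s=r.get_state();R=Ro.from_quat(s["eef_rot"]).as_matrix();return s,R
def show(yaw=None,lean=None,sg=1,target=None):
    s,R=st();print("t",round(s["t"],2),"pos",(s["tool_pos"]*1000).round(1),"jig",(w2j(s["tool_pos"])*1000).round(1),"F",s["wrist_force"].round(1),"w",round(s["width"],3),"j",s["joints"].round(2))
    X,Z=R[:,0],R[:,2];print(" lean",round(np.arctan2(np.hypot(X[0],X[1])*np.sign(X[0]),-X[2]),4),"Z",Z.round(3),"jawyaw",round(np.arctan2(-Z[0]*np.sign(Z[1]),abs(Z[1])),4))
    if yaw is not None:
        T=Rt(yaw,lean,sg);dr=Ro.from_matrix(R.T@T).as_rotvec();print(" dr tool",dr.round(3))
        if target is not None:
            d=np.array(target)-s["tool_pos"];print(" shift now-frame cm",(R.T@d*100).round(2)," in target frame",(T.T@d*100).round(2))
E
python3 - <<'E'
from g import *
for sg in(1,-1):show(-.033,.55,sg,[*j2w(-.134-.035,-.040),.12])
print(j2w(-.169,-.04))
E
```

```text
t 1.2 pos [ 217.1 -586.1  231.3] jig [-432.1 -712.5] F [-0.5  0.5 -0.5] w 1.001 j [-1.39  0.53  1.43  0.    1.18 -0.18]
 lean 0.0 Z [ 0.347 -0.938  0.   ] jawyaw 0.3548
 dr tool [-2.661 -0.751 -0.147]
 shift now-frame cm [ 11.13  50.05 -52.06]  in target frame [ 23.42 -16.9   67.12]
t 1.2 pos [ 217.1 -586.1  231.3] jig [-432.1 -712.5] F [-0.5  0.5 -0.5] w 1.001 j [-1.39  0.53  1.43  0.    1.18 -0.18]
 lean 0.0 Z [ 0.347 -0.938  0.   ] jawyaw 0.3548
 dr tool [ 0.378 -0.107  0.543]
 shift now-frame cm [ 11.13  50.05 -52.06]  in target frame [ 23.42  16.9  -67.12]
[0.50560237 0.07594933]
```

step_arm(hand=[0.8,0.8,0.8,0.8,0.8], xyz=[[0,0,0],[0,0,0],[0,0,0],[0,2.2,-5.6],[0,2.2,-5.6]], dr=[[0.13,0,0],[0.13,0,0],[0.128,0,0],[0,0,0],[0,0,0]])

```text
t: 1.82
tool_pos: [0.265, -0.4748, 0.2311]
eef_rot: [0.509, 0.491, -0.509, 0.491]
wrist_force: [0.4, 0.2, -0.1]
width: 0.798
```

step_arm(hand=[0.8,0.8,0.8,0.8,0.8], xyz=[[0,2.2,-5.6],[0,2.2,-5.6],[0,2.2,-5.6],[0,2.2,-5.6],[0,2.2,-5.6]], dr=[[0,0,0],[0,0,0],[0,0,0],[0,0,0],[0,0,0]])

```text
t: 2.45
tool_pos: [0.3848, -0.1979, 0.2317]
eef_rot: [0.508, 0.491, -0.508, 0.492]
wrist_force: [0.5, 0.5, 0.2]
width: 0.804
```

step_arm(hand=[0.8,0.8,0.8,0.8,0.8], xyz=[[0,2.2,-5.6],[0,2.2,-5.6],[0,2.2,-5.6],[0,2.2,-5.6],[0,2.2,-5.6]], dr=[[0,0,0],[0,0,0],[0,0,0],[0,0,0],[0,0,0]])

```text
t: 3.08
tool_pos: [0.5042, 0.0788, 0.2316]
eef_rot: [0.508, 0.491, -0.508, 0.492]
wrist_force: [1.2, -0.7, -0.1]
width: 0.8
```

step_arm(hand=[0.8,0.8,0.8,0.8], xyz=[[0,0,0],[0,0,0],[0,0,0],[0,0,0]], dr=[[0,0,0.18],[0,0,0.18],[0,0,0.19],[0,0,0]])

```text
t: 3.58
tool_pos: [0.4993, 0.0782, 0.2287]
eef_rot: [0.618, 0.346, -0.364, 0.605]
wrist_force: [0.0, -0.4, 0.1]
width: 0.804
```

```bash
python3 - <<'E'
from g import *
show(-.033,.55,-1,[*j2w(-.169,-.04),.10])
E
```

```text
t 3.58 pos [499.3  78.2 228.7] jig [-175.4  -38. ] F [ 0.  -0.4  0.1] w 0.804 j [-0.08  0.25  2.1   0.11  0.27  1.43]
 lean 0.519 Z [-0.031 -1.    -0.003] jawyaw -0.0313
 dr tool [ 0.    -0.003  0.031]
 shift now-frame cm [11.49 -5.83  0.24]  in target frame [11.3  -6.18  0.21]
```

step_arm(hand=[0.8,0.8,0.8,0.8,0.8], xyz=[[3.95,-2.07,0.06],[3.95,-2.07,0.06],[3.95,-2.07,0.06],[3.95,-2.07,0.06],[0,0,0]], dr=[[0,0,0],[0,0,0],[0,0,0],[0,0,0],[0,0,0.03]])

```text
t: 4.2
tool_pos: [0.523, 0.0888, 0.1508]
eef_rot: [0.625, 0.349, -0.352, 0.603]
wrist_force: [-0.2, 0.2, -0.2]
width: 0.799
```

```bash
python3 - <<'E'
from g import *
show(-.035,.55,-1,[.506,.0755,.017])
s=cap("scene");t=cap("top")
fs=np.load("fits.npy")[0]
a=overlay(t,[],"pics/x.png",(215,150,315,250),4);b=overlay(s,[],"pics/x.png",(250,180,350,280),4)
cv2.imwrite("pics/f.png",np.hstack([a,b]))
E
```

```text
t 4.2 pos [523.   88.8 150.8] jig [-152.1  -26.5] F [-0.2  0.2 -0.2] w 0.799 j [-0.07  0.46  2.14  1.35  0.05  0.19]
 lean 0.5329 Z [-0.019 -1.    -0.024] jawyaw -0.019
 dr tool [ 0.001 -0.029  0.018]
 shift now-frame cm [10.65 -8.22  1.69]  in target frame [10.55 -8.4   1.39]
```

View pics/f.png

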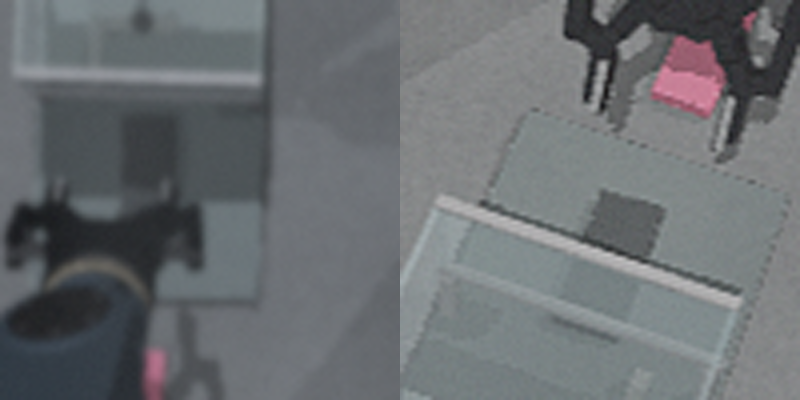

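```bash
cat > kin.py <<'E'
import numpy as np
from scipy.optimize import fsolve
D=[(.6252,.2313,.528,1.434,0.),(.5054,.2287,.25,2.10,.519),(.5305,.1508,.46,2.14,.533)]
A=[];b=[]
for r,z,p,q,l in D:
    A+= [[np.sin(p),np.sin(p+q),np.sin(l),0],[np.cos(p),np.cos(p+q),-np.cos(l),1]];b+=[r,z]
x,res,_,_=np.linalg.lstsq(np.array(A),np.array(b),rcond=None);print(x.round(4),(np.array(A)@x-b).round(4))
def ik(r,z,l):
    f=lambda v:[x[0]*np.sin(v[0])+x[1]*np.sin(v[0]+v[1])+x[2]*np.sin(l)-r,x[3]+x[0]*np.cos(v[0])+x[1]*np.cos(v[0]+v[1])-x[2]*np.cos(l)-z]
    v=fsolve(f,[.6,1.9]);return v,np.pi-l-v.sum(),np.abs(f(v)).max()
for r in(.48,.5,.51,.52,.53,.54,.56,.575,.59,.6):
    print(r,[(l,ik(r,.02,l)[0].round(2).tolist(),round(float(ik(r,.02,l)[1]),2)) for l in(0,.2,.35,.45,.52,.6)])
E
python3 kin.py
```

```text
[0.6055 0.338  0.2058 0.0588] [-0.0077  0.0158 -0.0131  0.0005  0.0171 -0.0164]
0.48 [(0, [0.64, 2.15], 0.35), (0.2, [0.63, 2.26], 0.05), (0.35, [0.63, 2.36], -0.2), (0.45, [0.65, 2.42], -0.37), (0.52, [0.66, 2.46], -0.5), (0.6, [0.69, 2.51], -0.66)]
0.5 [(0, [0.66, 2.09], 0.39), (0.2, [0.64, 2.21], 0.1), (0.35, [0.64, 2.3], -0.15), (0.45, [0.65, 2.36], -0.32), (0.52, [0.66, 2.4], -0.45), (0.6, [0.68, 2.45], -0.6)]
0.51 [(0, [0.67, 2.06], 0.41), (0.2, [0.64, 2.18], 0.12), (0.35, [0.64, 2.27], -0.12), (0.45, [0.65, 2.33], -0.3), (0.52, [0.67, 2.38], -0.42), (0.6, [0.68, 2.42], -0.57)]
0.52 [(0, [0.67, 2.03], 0.44), (0.2, [0.65, 2.15], 0.14), (0.35, [0.65, 2.24], -0.1), (0.45, [0.66, 2.3], -0.27), (0.52, [0.67, 2.35], -0.39), (0.6, [0.69, 2.4], -0.54)]
0.53 [(0, [0.68, 2.0], 0.46), (0.2, [0.66, 2.12], 0.16), (0.35, [0.66, 2.22], -0.08), (0.45, [0.66, 2.28], -0.25), (0.52, [0.67, 2.32], -0.37), (0.6, [0.69, 2.37], -0.51)]
0.54 [(0, [0.69, 1.98], 0.48), (0.2, [0.66, 2.1], 0.18), (0.35, [0.66, 2.19], -0.06), (0.45, [0.67, 2.25], -0.22), (0.52, [0.68, 2.29], -0.34), (0.6, [0.69, 2.34], -0.49)]
0.56 [(0, [0.71, 1.92], 0.52), (0.2, [0.68, 2.04], 0.22), (0.35, [0.67, 2.13], -0.01), (0.45, [0.68, 2.19], -0.18), (0.52, [0.68, 2.23], -0.3), (0.6, [0.7, 2.28], -0.44)]
0.575 [(0, [0.72, 1.87], 0.55), (0.2, [0.69, 2.0], 0.25), (0.35, [0.68, 2.09], 0.02), (0.45, [0.69, 2.15], -0.14), (0.52, [0.69, 2.19], -0.26), (0.6, [0.7, 2.24], -0.4)]
0.59 [(0, [0.73, 1.83], 0.58), (0.2, [0.7, 1.95], 0.29), (0.35, [0.69, 2.05], 0.05), (0.45, [0.69, 2.11], -0.11), (0.52, [0.7, 2.15], -0.23), (0.6, [0.71, 2.19], -0.36)]
0.6 [(0, [0.74, 1.8], 0.6), (0.2, [0.71, 1.92], 0.31), (0.35, [0.7, 2.02], 0.07), (0.45, [0.7, 2.08], -0.09), (0.52, [0.71, 2.12], -0.2), (0.6, [0.71, 2.17], -0.34)]
```

```bash
python3 - <<'E'
from g import *
show(-.036,.52,-1,[.512,.0755,.07])
E
```

```text
t 4.3 pos [522.2  88.6 151.1] jig [-152.9  -26.7] F [0.5 0.7 0.4] w 0.8 j [-0.07  0.46  2.14  1.35  0.05  0.2 ]
 lean 0.5327 Z [-0.021 -0.999 -0.024] jawyaw -0.021
 dr tool [ 0.001 -0.028 -0.012]
 shift now-frame cm [ 6.46 -4.96  1.53]  in target frame [ 6.56 -4.88  1.35]
```

step_arm(hand=[0.8,0.8,0.8,0.8,0.8], xyz=[[1.3,-1.0,0.3],[1.3,-1.0,0.3],[1.3,-1.0,0.3],[1.3,-1.0,0.3],[1.3,-1.0,0.3]], dr=[[0,-0.014,0],[0,-0.014,0],[0,0,0],[0,0,0],[0,0,0]])

```text
t: 4.92
tool_pos: [0.5186, 0.0853, 0.111]
eef_rot: [0.624, 0.352, -0.353, 0.602]
wrist_force: [0.1, -0.5, 0.1]
width: 0.798
```

```bash
python3 - <<'E'
from g import *
show(-.036,.52,-1,[.510,.0755,.03])
E
```

```text
t 4.92 pos [518.6  85.3 111. ] jig [-156.4  -30.1] F [ 0.1 -0.5  0.1] w 0.798 j [-0.08  0.56  2.18  2.71  0.13 -1.18]
 lean 0.5283 Z [-0.017 -0.999 -0.027] jawyaw -0.0168
 dr tool [ 0.003 -0.033 -0.007]
 shift now-frame cm [ 6.55 -4.79  1.22]  in target frame [ 6.62 -4.74  1.01]
```

step_arm(hand=[0.8,0.8,0.8,0.8,0.8], xyz=[[1.6,-1.2,0.4],[1.6,-1.2,0.4],[1.5,-1.2,0.3],[0.6,-0.4,0.1],[0,0,0]], dr=[[0,-0.017,0],[0,-0.016,0],[0,0,0],[0,0,0],[0,0,0]])

```text
t: 5.55
tool_pos: [0.5073, 0.0742, 0.0435]
eef_rot: [0.617, 0.344, -0.365, 0.606]
wrist_force: [-0.4, 0.1, 0.8]
width: 0.802
```

```bash
python3 - <<'E'
from g import *
show(-.036,.52,-1,[.507,.0755,.017])
E
```

```text
t 5.55 pos [507.3  74.2  43.5] jig [-167.3  -41.7] F [-0.4  0.1  0.8] w 0.802 j [-0.09  0.75  2.23  3.07  0.36 -1.55]
 lean 0.521 Z [-0.034 -0.999  0.001] jawyaw -0.0341
 dr tool [ 0.002  0.    -0.001]
 shift now-frame cm [ 2.28 -1.35 -0.13]  in target frame [ 2.28 -1.34 -0.13]
```

step_arm(hand=[0.8,0.8,0.8,0.8], xyz=[[1.1,-0.65,-0.1],[0.6,-0.35,0],[0.5,-0.27,0],[0,0,0]], dr=[[0,0,0],[0,0,0],[0,0,0],[0,0,0]])

```text
t: 6.05
tool_pos: [0.5058, 0.0752, 0.0181]
eef_rot: [0.617, 0.344, -0.366, 0.606]
wrist_force: [0.0, -0.2, -1.0]
width: 0.801
```

step_arm(hand=[0.4,0.4,0.4,0.4,0.4], xyz=[[0,0,0],[0,0,0],[0,0,0],[0,0,0],[0,0,0]], dr=[[0,0,0],[0,0,0],[0,0,0],[0,0,0],[0,0,0]], newtons=30)

```text
t: 6.68
tool_pos: [0.5056, 0.0752, 0.0187]
eef_rot: [0.617, 0.344, -0.366, 0.606]
wrist_force: [-1.9, 0.6, 6.4]
width: 0.496
```

```bash
python3 - <<'E'
from g import *
show()
E
```

```text
t 6.67 pos [505.6  75.2  18.7] jig [-169.   -40.8] F [-1.9  0.6  6.4] w 0.496 j [-0.09  0.82  2.23  3.09  0.43 -1.56]
 lean 0.5197 Z [-0.034 -0.999  0.002] jawyaw -0.0344
```

step_arm(hand=[0.4,0.4,0.4,0.4,0.4], xyz=[[-0.08,0.05,0],[0,0,-0.5],[0,0,-0.5],[0,0,-0.5],[0,0,0]], dr=[[0,0,0],[0,0,0],[0,0,0],[0,0,0],[0,0,0]])

```text
t: 7.3
tool_pos: [0.5061, 0.0908, 0.019]
eef_rot: [0.617, 0.345, -0.365, 0.606]
wrist_force: [0.6, 0.9, -1.0]
width: 0.495
```

step_arm(hand=[0.4,0.4,0.4,0.4,0.4], xyz=[[0.5,0.87,0],[0.5,0.87,0],[0.5,0.87,0],[0.5,0.87,0],[0.5,0.87,0]], dr=[[0,0,0],[0,0,0],[0,0,0],[0,0,0],[0,0,0]])

```text
t: 7.92
tool_pos: [0.5573, 0.0883, 0.0188]
eef_rot: [0.617, 0.344, -0.366, 0.606]
wrist_force: [-0.2, -0.3, -0.3]
width: 0.492
```

```bash
python3 - <<'E'
from g import *
show()
s=cap("scene");overlay(s,[(J,JIG+rectseg(-.065,0,0,.012,.026),(0,255,255))],"pics/x1.png",(250,190,350,310),5)
E
```

```text
t 7.92 pos [557.3  88.3  18.8] jig [-117.8  -25.7] F [-0.2 -0.3 -0.3] w 0.492 j [-0.04  0.8   2.1   3.13  0.27 -1.57]
 lean 0.519 Z [-0.034 -0.999  0.002] jawyaw -0.0345
```

View pics/x1.png

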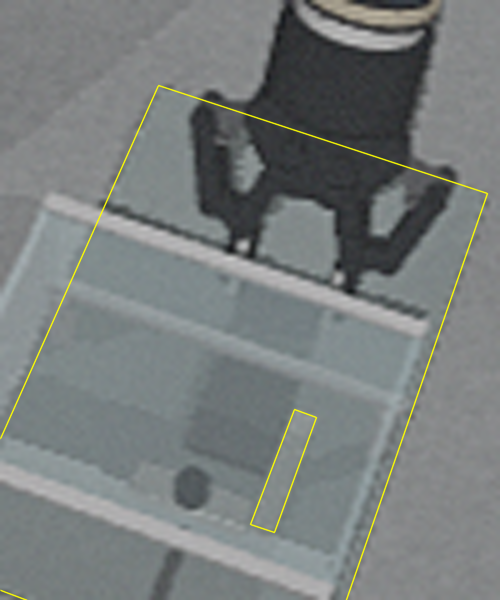

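step_arm(hand=[0.4,0.4,0.4], xyz=[[0.15,0.26,0],[0.15,0.26,0],[0.15,0.26,0]], dr=[[0,0,0],[0,0,0],[0,0,0]])

```text
t: 8.35
tool_pos: [0.5637, 0.0883, 0.0187]
eef_rot: [0.616, 0.345, -0.367, 0.605]
wrist_force: [-2.0, 0.5, 1.1]
width: 0.497
```

step_arm(hand=[0.4,0.4,0.4], xyz=[[0.1,0.17,0],[0.1,0.17,0],[0,0,0]], dr=[[0,0,0],[0,0,0],[0,0,0]])

```text
t: 8.72
tool_pos: [0.5699, 0.0879, 0.0189]
eef_rot: [0.617, 0.344, -0.366, 0.606]
wrist_force: [0.4, -1.5, -0.6]
width: 0.499
```

step_arm(hand=[0.4,0.4,0.4,0.4], xyz=[[0.05,0.09,0],[0.05,0.09,0],[0.05,0.09,0],[0,0,0]], dr=[[0,0,0],[0,0,0],[0,0,0],[0,0,0]])

```text
t: 9.22
tool_pos: [0.573, 0.0878, 0.0189]
eef_rot: [0.617, 0.344, -0.366, 0.606]
wrist_force: [-0.8, 0.1, -0.7]
width: 0.495
```

step_arm(hand=[0.4,0.4,0.4,0.4], xyz=[[0.05,0.09,0],[0.05,0.09,0],[0.05,0.09,0],[0,0,0]], dr=[[0,0,0],[0,0,0],[0,0,0],[0,0,0]])

```text
t: 9.72
tool_pos: [0.5751, 0.0878, 0.0187]
eef_rot: [0.617, 0.344, -0.366, 0.606]
wrist_force: [-0.6, 0.3, -0.2]
width: 0.496
```

step_arm(hand=[0.4,0.4,0.4], xyz=[[0.05,0.09,0],[0.05,0.09,0],[0,0,0]], dr=[[0,0,0],[0,0,0],[0,0,0]])

```text
t: 10.1
tool_pos: [0.5751, 0.0878, 0.0187]
eef_rot: [0.616, 0.345, -0.367, 0.605]
wrist_force: [-6.2, -1.6, 4.6]
width: 0.492
```

step_arm(hand=[0.4,0.4,0.4], xyz=[[0.05,0.09,0],[0.05,0.09,0],[0,0,0]], dr=[[0,0,0],[0,0,0],[0,0,0]])

```text
t: 10.48
tool_pos: [0.5752, 0.0878, 0.0186]
eef_rot: [0.616, 0.346, -0.368, 0.605]
wrist_force: [-10.8, -1.0, 9.7]
width: 0.496
```

step_arm(hand=[0.4,0.4,0.4,0.4,0.4], xyz=[[-0.1,-0.17,0],[0,0,-0.1],[0,0,-0.1],[0,0,-0.1],[0,0,0]], dr=[[0,0,0],[0,0,0],[0,0,0],[0,0,0],[0,0,0]])

```text
t: 11.1
tool_pos: [0.5755, 0.0896, 0.0186]
eef_rot: [0.618, 0.344, -0.369, 0.604]
wrist_force: [-6.7, -6.0, 5.8]
width: 0.497
```

step_arm(hand=[0.4,0.4,0.4], xyz=[[0,0,-0.1],[0,0,-0.1],[0,0,0]], dr=[[0,0,0],[0,0,0],[0,0,0]])

```text
t: 11.48
tool_pos: [0.5756, 0.091, 0.0187]
eef_rot: [0.618, 0.344, -0.369, 0.603]
wrist_force: [-6.5, -9.5, 5.1]
width: 0.493
```

```bash
python3 - <<'E'
from g import *
show();print(r.get_state()["ft_torque"])
s=cap("scene");overlay(s,[],"pics/x2.png",(260,230,340,310),7)
E
```

```text
t 11.47 pos [575.6  91.   18.7] jig [-99.6 -22.3] F [-6.5 -9.5  5.1] w 0.493 j [-0.03  0.8   2.05  3.16  0.22 -1.58]
 lean 0.5146 Z [-0.041 -0.999  0.   ] jawyaw -0.0412
[-1.443859    0.88308128 -1.26313245]
```

step_arm(hand=[0.4,0.4,0.4], xyz=[[0,0,0.15],[0,0,0.15],[0,0,0]], dr=[[0,0,0],[0,0,0],[0,0,0]])

```text
t: 11.9
tool_pos: [0.5754, 0.0898, 0.0187]
eef_rot: [0.616, 0.345, -0.367, 0.605]
wrist_force: [-6.5, -0.2, 5.4]
width: 0.497
```

View pics/x2.png

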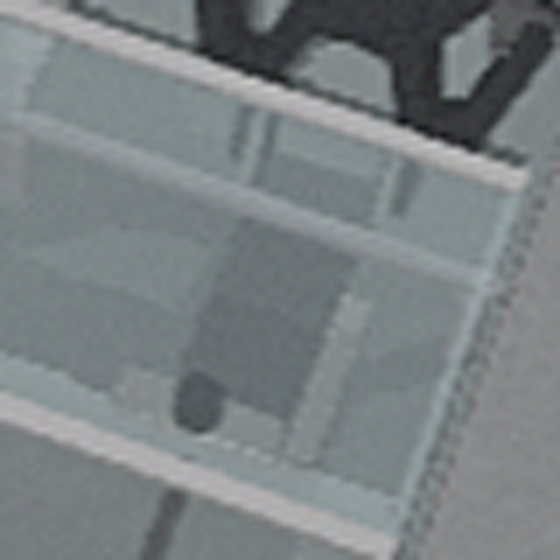

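```bash
python3 - <<'E'
from g import *
show();print(r.get_state()["ft_torque"])
E
```

```text
t 11.9 pos [575.4  89.8  18.7] jig [-99.8 -23.5] F [-6.5 -0.2  5.4] w 0.497 j [-0.04  0.8   2.05  3.14  0.22 -1.58]
 lean 0.5147 Z [-0.035 -0.999  0.002] jawyaw -0.0352
[-0.01790681  0.80276325 -0.25179843]
```

step_arm(hand=[0.4,0.4,0.65,0.65,0.65], xyz=[[0,0,-0.1],[0,0,0],[0,0,0],[0,0,0],[0,0,0]], dr=[[0,0,0],[0,0,0],[0,0,0],[0,0,0],[0,0,0]])

```text
t: 12.52
tool_pos: [0.5786, 0.0907, 0.0192]
eef_rot: [0.617, 0.344, -0.365, 0.606]
wrist_force: [0.8, 0.1, -0.1]
width: 0.654
```

```bash
cat > v.py <<'E'
from g import *
show()
s=cap("scene");t=cap("top")
# stop/fence local view
sl=lift(SLIP,.01)
q0=np.array([*j2w(-.065,-.022),-.038])
def lf(ds,w=(.006,.006,.08)):
    best=(None,-1);rng=np.random.default_rng(0)
    for k in range(30):
        q=q0+(rng.uniform(-.8,.8,3)*w if k else 0)
        m=minimize(lambda v:-score(v,sl,ds)+50*max(0,np.max(abs(v-q0)/w)-1),q,method="Nelder-Mead",options=dict(initial_simplex=q+np.vstack([np.zeros(3),np.diag([.002,.002,.01])]),xatol=1e-4,fatol=1e-4))
        if -m.fun>best[1]:best=(m.x,-m.fun)
    return best
for n,ds in(("s",[s]),("ts",[t,s])):
    b,f=lf(ds);print(n,b.round(4),round(f,1),"jig",(w2j(b)*1000).round(1),round(b[2]-J[2],3))
overlay(s,[],"pics/x3.png",(260,225,340,310),7)
E
python3 v.py
```

```text
t 12.53 pos [578.6  90.7  19.2] jig [-96.6 -22.5] F [ 0.8  0.1 -0.1] w 0.654 j [-0.03  0.8   2.04  3.15  0.22 -1.58]
 lean 0.5204 Z [-0.034 -0.999  0.002] jawyaw -0.0341
s [ 0.6124  0.0896 -0.04  ] 8.3 jig [-62.8 -22.3] -0.002
ts [ 0.6122  0.0892 -0.0162] 12.1 jig [-62.9 -22.7] 0.022
```

View pics/x3.png

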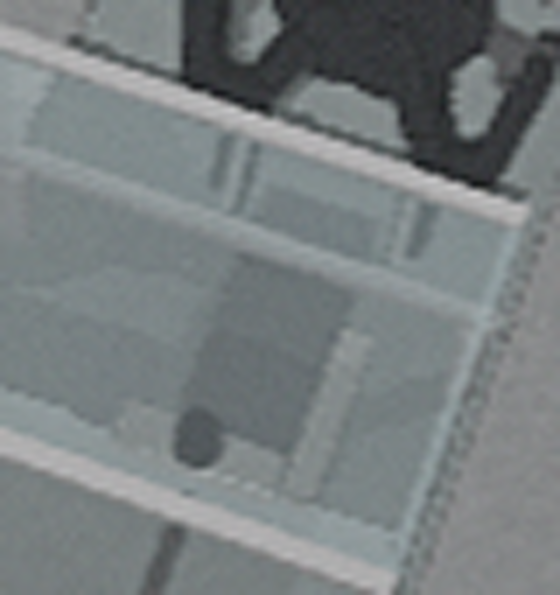

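step_arm(hand=[0.4,0.4,0.4,0.4], xyz=[[0,0,0],[0,0,0],[0,0,0],[0,0,0.1]], dr=[[0,0,0],[0,0,0],[0,0,0],[0,0,0]], newtons=60)

```text
t: 13.12
tool_pos: [0.5776, 0.0903, 0.0195]
eef_rot: [0.617, 0.344, -0.365, 0.607]
wrist_force: [-1.2, 5.2, 5.1]
width: 0.479
```

step_arm(hand=[0.4,0.4,0.4,0.4,0.4], xyz=[[-0.25,-0.43,0.1],[-0.6,-1.04,0.2],[-0.7,-1.2,0],[-0.7,-1.2,0],[-0.7,-1.2,0]], dr=[[0,0,0],[0,0,0],[0,0,0],[0,0,0],[0,0,0]])

```text
t: 13.75
tool_pos: [0.5178, 0.0887, 0.0196]
eef_rot: [0.617, 0.344, -0.366, 0.606]
wrist_force: [2.2, -0.3, 0.3]
width: 0.475
```

step_arm(hand=[0.4,0.4,0.4,0.4], xyz=[[-0.3,-0.55,0],[-0.3,-0.55,0],[0,0,0],[0,0,0]], dr=[[0,0,0],[0,0,0],[0,0,0],[0,0,0]])

```text
t: 14.25
tool_pos: [0.5061, 0.0891, 0.0195]
eef_rot: [0.617, 0.344, -0.366, 0.606]
wrist_force: [-0.4, -0.3, 6.2]
width: 0.471
```

```bash
python3 - <<'E'
from g import *
show()
E
```

```text
t 14.25 pos [506.1  89.1  19.5] jig [-169.   -26.8] F [-0.4 -0.3  6.2] w 0.471 j [-0.05  0.81  2.22  3.13  0.41 -1.57]
 lean 0.5188 Z [-0.034 -0.999  0.002] jawyaw -0.0344
```

step_arm(hand=[0.8,0.8,0.8,0.8,0.8], xyz=[[0,0,0],[0,0,0],[-2,0,0],[-4,0,0],[-4,0,0]], dr=[[0,0,0],[0,0,0],[0,0,0],[0,0,0],[0,0,0]])

```text
t: 14.88
tool_pos: [0.4551, 0.091, 0.1059]
eef_rot: [0.616, 0.345, -0.367, 0.605]
wrist_force: [-0.3, -0.1, 0.9]
width: 0.8
```

step_arm(hand=[0.8,0.8,0.8,0.8,0.8], xyz=[[0,0,0],[0,0,0],[0,0,0],[0,0,0],[0,0,0]], dr=[[0,0,-0.1],[0,0,-0.1],[0,0,-0.1],[0,0,-0.1],[0,0,-0.12]])

```text
t: 15.5
tool_pos: [0.3864, 0.0768, 0.0132]
eef_rot: [0.54, 0.452, -0.475, 0.528]
wrist_force: [0.5, 0.5, -0.1]
width: 0.803
```

```bash
cat > w.py <<'E'
from g import *
import sys
show(-.036,0,-1)
s=cap("scene");t=cap("top")
sl=lift(SLIP,.01);q0=np.array([.5385,.088,-.035])
def lf(ds,sl=sl,q0=q0,w=(.008,.008,.08)):
    best=(None,-1);rng=np.random.default_rng(0)
    for k in range(30):
        q=q0+(rng.uniform(-.8,.8,3)*w if k else 0)
        m=minimize(lambda v:-score(v,sl,ds)+50*max(0,np.max(abs(v-q0)/w)-1),q,method="Nelder-Mead",options=dict(initial_simplex=q+np.vstack([np.zeros(3),np.diag([.002,.002,.01])]),xatol=1e-4,fatol=1e-4))
        if -m.fun>best[1]:best=(m.x,-m.fun)
    return best
for n,ds in(("s",[s]),("t",[t]),("ts",[t,s])):
    b,f=lf(ds);print("slip",n,b.round(4),round(f,1))
a=overlay(t,[(b,sl,(0,255,0))],"pics/x.png",(215,150,300,250),4);c=overlay(s,[(b,sl,(0,255,0))],"pics/x.png",(250,190,350,290),4)
cv2.imwrite("pics/g.png",np.hstack([a,c]))
E
python3 w.py
```

```text
t 15.5 pos [386.4  76.8  13.2] jig [-288.1  -43.7] F [ 0.5  0.5 -0.1] w 0.803 j [-0.09  0.73  2.27  2.84  0.   -1.32]
 lean 0.1416 Z [-0.036 -0.999  0.008] jawyaw -0.0356
 dr tool [ 0.001  0.008 -0.141]
slip s [ 0.5401  0.0886 -0.0368] 13.1
slip t [ 0.5421  0.0862 -0.0506] 5.6
slip ts [ 0.5403  0.088  -0.05  ] 18.3
```

View pics/g.png

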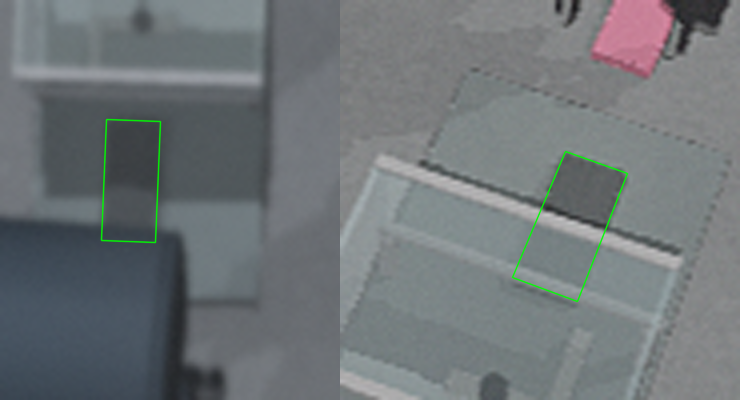

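step_arm(hand=[0.8,0.8], xyz=[[-2.9,0.4,0],[-2.9,0.4,0]], dr=[[0,0,0],[0,0,0]])

```text
t: 15.85
tool_pos: [0.3685, 0.0739, 0.0499]
eef_rot: [0.548, 0.441, -0.466, 0.537]
wrist_force: [-0.5, -0.1, -0.8]
width: 0.804
```

```bash
python3 - <<'E'
from g import *
show(-.036,0,-1)
E
```

```text
t 15.85 pos [368.5  73.9  49.9] jig [-305.9  -47.2] F [-0.5 -0.1 -0.8] w 0.804 j [-0.1   0.63  2.33  2.79  0.   -1.28]
 lean 0.1793 Z [-0.037 -0.999  0.012] jawyaw -0.0366
 dr tool [ 0.     0.012 -0.179]
```

step_arm(hand=[0.8,0.8,0.8,0.8], xyz=[[-2.5,2.5,0],[-2.5,3.5,0],[-2,4,0],[0,0,0]], dr=[[0,0,0],[0,0,0],[0,0,0],[0,0,0]])

```text
t: 16.35
tool_pos: [0.409, 0.0642, 0.0732]
eef_rot: [0.566, 0.411, -0.442, 0.561]
wrist_force: [0.5, -0.2, -0.2]
width: 0.799
```

```bash
python3 - <<'E'
from g import *
show(-.036,0,-1)
E
```

```text
t 16.35 pos [409.   64.2  73.2] jig [-265.1  -55.4] F [ 0.5 -0.2 -0.2] w 0.799 j [-0.12  0.58  2.29  2.64  0.   -1.15]
 lean 0.2759 Z [-0.039 -0.999  0.021] jawyaw -0.0387
 dr tool [ 0.     0.022 -0.275]
```

step_arm(hand=[0.8,0.8,0.8], xyz=[[0,0,0],[0,0,0],[0,0,0]], dr=[[0,0.15,0],[0,0.1,0],[0,0,0]])

```text
t: 16.73
tool_pos: [0.4199, 0.0561, 0.0747]
eef_rot: [0.585, 0.417, -0.415, 0.558]
wrist_force: [-0.2, -0.1, -1.1]
width: 0.797
```

```bash
python3 - <<'E'
from g import *
show(-.036,0,-1)
E
```

```text
t 16.73 pos [419.9  56.1  74.7] jig [-253.9  -63.1] F [-0.2 -0.1 -1.1] w 0.797 j [-0.19  0.58  2.3   2.09  0.1  -0.68]
 lean 0.3144 Z [-0.021 -0.999 -0.033] jawyaw -0.0209
 dr tool [ 0.01  -0.035 -0.312]
```

Working: j5 is off its limit and j4 is heading back. Continue around.

step_arm(hand=[0.8,0.8,0.8,0.8], xyz=[[0,0,0],[0,0,0],[0,0,0],[0,0,0]], dr=[[0,0.1,0],[0,0.05,-0.1],[0,0,-0.1],[0,0,0]])

```text
t: 17.23
tool_pos: [0.43, 0.0662, 0.0771]
eef_rot: [0.602, 0.461, -0.385, 0.526]
wrist_force: [0.2, 0.0, 0.1]
width: 0.801
```

```bash
python3 - <<'E'
from g import *
show(-.036,0,-1)
E
```

```text
t 17.23 pos [430.   66.2  77.1] jig [-244.2  -52.6] F [0.2 0.  0.1] w 0.801 j [-0.26  0.58  2.26  1.28  0.23  0.07]
 lean 0.3207 Z [ 0.021 -0.989 -0.149] jawyaw 0.0214
 dr tool [ 0.036 -0.157 -0.28 ]
```

step_arm(hand=[0.8,0.8,0.8,0.8,0.8], xyz=[[0,0,0],[0,0,0],[0,0,0],[0,0,0],[0,0,0]], dr=[[0,0,-0.1],[0,0,-0.1],[0,0,-0.08],[0.02,-0.08,0],[0.02,-0.08,0]])

```text
t: 17.85
tool_pos: [0.4323, 0.0759, 0.0776]
eef_rot: [0.54, 0.472, -0.472, 0.512]
wrist_force: [-0.6, -0.3, 0.6]
width: 0.801
```

```bash
python3 - <<'E'
from g import *
show(-.036,0,-1,[.5403,.088,.12])
E
```

```text
t 17.85 pos [432.3  75.9  77.6] jig [-242.2  -42.8] F [-0.6 -0.3  0.6] w 0.801 j [-0.11  0.56  2.1   0.1   0.38  1.4 ]
 lean 0.111 Z [-0.026 -0.999 -0.029] jawyaw -0.0264
 dr tool [ 0.008 -0.03  -0.107]
 shift now-frame cm [-3.02 11.15 -1.62]  in target frame [-4.24 10.75 -1.6 ]
```

step_arm(hand=[0.8,0.8,0.8,0.8,0.8], xyz=[[-2,0,0],[0,4,-0.5],[0,4,-0.5],[0,2.8,-0.3],[0,0,0]], dr=[[0.008,-0.03,-0.107],[0,0,0],[0,0,0],[0,0,0],[0,0,0]])

```text
t: 18.48
tool_pos: [0.5404, 0.0854, 0.0971]
eef_rot: [0.509, 0.492, -0.507, 0.491]
wrist_force: [-1.0, -0.1, -0.2]
width: 0.8
```

```bash
python3 - <<'E'
from g import *
show(-.038,0,-1,[.5400,.0882,.03])
E
```

```text
t 18.48 pos [540.4  85.4  97.1] jig [-134.6  -29.3] F [-1.  -0.1 -0.2] w 0.8 j [-0.05  0.62  1.74  0.01  0.78  1.55]
 lean 0.0039 Z [-0.033 -0.999 -0.004] jawyaw -0.0328
 dr tool [ 0.005 -0.004 -0.001]
 shift now-frame cm [ 6.71 -0.06 -0.26]  in target frame [ 6.71 -0.05 -0.28]
```

step_arm(hand=[0.8,0.8,0.8,0.8], xyz=[[4,0,-0.15],[3,0,-0.13],[1.0,0,0],[0,0,0]], dr=[[0.005,-0.004,0],[0,0,0],[0,0,0],[0,0,0]])

```text
t: 18.98
tool_pos: [0.5375, 0.0864, 0.017]
eef_rot: [-0.508, -0.49, 0.512, -0.49]
wrist_force: [0.9, 0.1, 0.4]
width: 0.801
```

step_arm(hand=[0.4,0.4,0.4,0.4], xyz=[[0,0,0],[0,0,0],[0,0,0],[0,0,0]], dr=[[0,0,0],[0,0,0],[0,0,0],[0,0,0]], newtons=40)

```text
t: 19.48
tool_pos: [0.5397, 0.0861, 0.019]
eef_rot: [-0.509, -0.488, 0.511, -0.492]
wrist_force: [-1.3, 0.7, 6.4]
width: 0.479
```

```bash
python3 - <<'E'
from g import *
show(-.038,0,-1)
E
```

```text
t 19.48 pos [539.7  86.1  19. ] jig [-135.3  -28.5] F [-1.3  0.7  6.4] w 0.479 j [-0.04  0.76  1.77 -0.01  0.61  1.57]
 lean 0.0054 Z [-0.04  -0.999  0.005] jawyaw -0.04
 dr tool [-0.002  0.005 -0.002]
```

step_arm(hand=[0.4,0.4,0.4,0.4,0.4], xyz=[[-1,0,0],[-3,0,0],[-4,-0.5,0],[-4,-1.0,2],[0,-1.0,4]], dr=[[0,0,0],[0,0,0],[0,0,0],[0,0,0],[0,0,0]])

```text
t: 20.1
tool_pos: [0.514, 0.0277, 0.1415]
eef_rot: [0.509, 0.487, -0.509, 0.494]
wrist_force: [1.4, -1.0, -2.2]
width: 0.481
```

step_arm(hand=[0.4,0.4,0.4,0.4,0.4], xyz=[[0,-1.2,5],[0,-1.2,5],[0,-1.2,5],[0,-1.2,5],[0,-1.2,5]], dr=[[0,0,0],[0,0,0],[0,0,0],[0,0,0],[0,0,0]])

```text
t: 20.72
tool_pos: [0.4413, -0.2215, 0.1399]
eef_rot: [-0.508, -0.488, 0.511, -0.492]
wrist_force: [0.2, -0.4, -1.4]
width: 0.48
```

step_arm(hand=[0.4,0.4,0.4], xyz=[[0,0,4],[0,0,0.3],[0,0,0]], dr=[[0.012,0,0],[0.012,0,0],[0,0,0]])

```text
t: 21.1
tool_pos: [0.4396, -0.2623, 0.1396]
eef_rot: [-0.514, -0.483, 0.517, -0.485]
wrist_force: [-0.5, 0.2, -1.0]
width: 0.482
```

```bash
python3 - <<'E'
from g import *
fp=np.load("fits.npy")[1];print(fp)
show(-.064,0,-1,[fp[0],fp[1],.10])
E
```

```text
[ 0.44098003 -0.26335431 -0.06399073]
t 21.1 pos [ 439.6 -262.3  139.6] jig [-222.1 -380.5] F [-0.5  0.2 -1. ] w 0.482 j [-0.75  0.51  1.8  -0.01  0.82  0.89]
 lean -0.0048 Z [-0.065 -0.998  0.005] jawyaw -0.0647
 dr tool [-0.001  0.005  0.001]
 shift now-frame cm [3.96 0.15 0.08]  in target frame [3.96 0.14 0.1 ]
```

step_arm(hand=[0.4,0.4,0.4], xyz=[[3,0.14,0.1],[2.4,0,0],[0,0,0]], dr=[[0,0.005,0],[0,0,0],[0,0,0]])

```text
t: 21.48
tool_pos: [0.4402, -0.2613, 0.0842]
eef_rot: [-0.515, -0.486, 0.516, -0.482]
wrist_force: [-0.5, -0.3, -0.9]
width: 0.478
```

```bash
cat > p.py <<'E'
from g import *
show(-.064,0,-1)
s=cap("scene");T=r.get_state()["tool_pos"];fp=np.load("fits.npy")[1]
zb=T[2]-.009
q0=np.array([T[0],T[1],-.064])
def lf(sl,q0,ds,w=(.008,.008,.08)):
    best=(None,-1);rng=np.random.default_rng(0)
    for k in range(30):
        q=q0+(rng.uniform(-.8,.8,3)*w if k else 0)
        m=minimize(lambda v:-score(v,sl,ds)+50*max(0,np.max(abs(v-q0)/w)-1),q,method="Nelder-Mead",options=dict(initial_simplex=q+np.vstack([np.zeros(3),np.diag([.002,.002,.01])]),xatol=1e-4,fatol=1e-4))
        if -m.fun>best[1]:best=(m.x,-m.fun)
    return best
top=lift(SLIP,zb);bot=lift(SLIP,zb-.012)
far=[top[1],top[3],bot[1]]
a,f=lf(far+[top[0],top[2]],q0,[s]);print("slip s",a.round(4),round(f,1))
b,f=lf([bot[1],top[1]],q0,[s]);print("slip far edges",b.round(4),round(f,1))
print("pier top, far-end edges",[x for x in lf(PIER[1:2]+FOOT,fp,[s])])
overlay(s,[(a,top,(0,255,0)),(a,bot,(0,255,0)),(fp,PIER+FOOT,(0,255,255))],"pics/h.png",(150,130,250,230),3)
h1=cv2.imread("pics/h.png");overlay(s,[],"pics/h.png",(165,135,245,215),6);h2=cv2.imread("pics/h.png")
C=np.zeros((480,800,3),np.uint8);C[:300,:300]=h1;C[:,300:780]=h2;cv2.imwrite("pics/h.png",C)
E
python3 p.py
```

```text
t 21.48 pos [ 440.2 -261.3   84.2] jig [-221.5 -379.5] F [-0.5 -0.3 -0.9] w 0.478 j [-0.75  0.61  1.83 -0.    0.7   0.88]
 lean -0.0054 Z [-0.062 -0.998 -0.003] jawyaw -0.062
 dr tool [ 0.002 -0.003  0.004]
slip s [ 0.4414 -0.2549 -0.1037] 14.0
slip far edges [ 0.4412 -0.2589 -0.0527] 6.3
pier top, far-end edges [array([ 0.44143393, -0.26367572, -0.06577595]), np.float64(15.274839401245117)]
```

View pics/h.png

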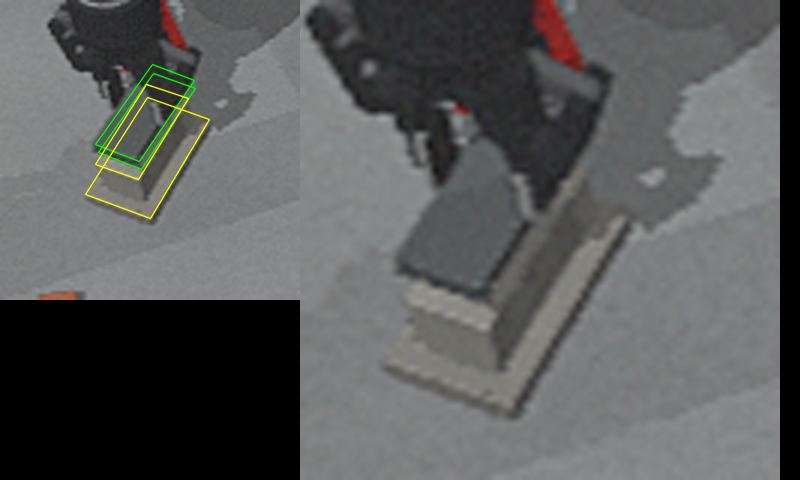

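```bash
python3 - <<'E'
from g import *
s=cap("scene");P=lambda X,Y:(165+(X-300)/6-.4,135+Y/6-.4)
zt=.0842-.009+.012
for n,u,z,l in(("slip FL",(398,265),zt,(.05,-.022)),("slip FR",(487,291),zt,(.05,.022)),("slip FR bot",(491,303),zt-.012,(.05,.022)),("pier FR",(496,327),.055,(.05,.022)),("pier FL",(408,285),.055,(.05,-.022)),("foot FR",(515,410),.015,(.062,.034)),("foot FL",(388,362),.015,(.062,-.034))):
    w=ray(s,P(*u),z);q=-.064;c=w[:2]-np.array([np.cos(q)*l[0]-np.sin(q)*l[1],np.sin(q)*l[0]+np.cos(q)*l[1]]);print(n,w[:2].round(4),"centre",c.round(4))
# fine 1-D profile fit: side (long) edges on +y side, pier top & slip
E
```

```text
slip FL [ 0.4921 -0.2823] centre [ 0.4436 -0.2571]
slip FR [ 0.4921 -0.2393] centre [ 0.4408 -0.258 ]
slip FR bot [ 0.4903 -0.24  ] centre [ 0.439  -0.2588]
pier FR [ 0.4897 -0.241 ] centre [ 0.4384 -0.2598]
pier FL [ 0.4815 -0.2883] centre [ 0.4331 -0.2632]
foot FR [ 0.506  -0.2304] centre [ 0.4419 -0.2604]
foot FL [ 0.5009 -0.2969] centre [ 0.4412 -0.259 ]
```

step_arm(hand=[0.4,0.4,0.4,0.4], xyz=[[0.5,0.05,0.28],[0.7,0,0],[0.5,0,0],[0,0,0]], dr=[[0.002,0,0.004],[0,0,0],[0,0,0],[0,0,0]])

```text
t: 22.08
tool_pos: [0.4415, -0.2666, 0.068]
eef_rot: [0.517, 0.483, -0.516, 0.484]
wrist_force: [0.6, -0.5, -1.1]
width: 0.479
```

```bash
python3 - <<'E'
from g import *
show(-.064,0,-1)
s=cap("scene");overlay(s,[],"pics/k.png",(170,145,230,210),9)
E
```

```text
t 22.07 pos [ 441.5 -266.6   68. ] jig [-220.1 -384.8] F [ 0.6 -0.5 -1.1] w 0.479 j [-0.76  0.64  1.84  0.    0.66  0.87]
 lean 0.0028 Z [-0.066 -0.998 -0.   ] jawyaw -0.0661
 dr tool [-0.002 -0.    -0.003]
```

View pics/k.png

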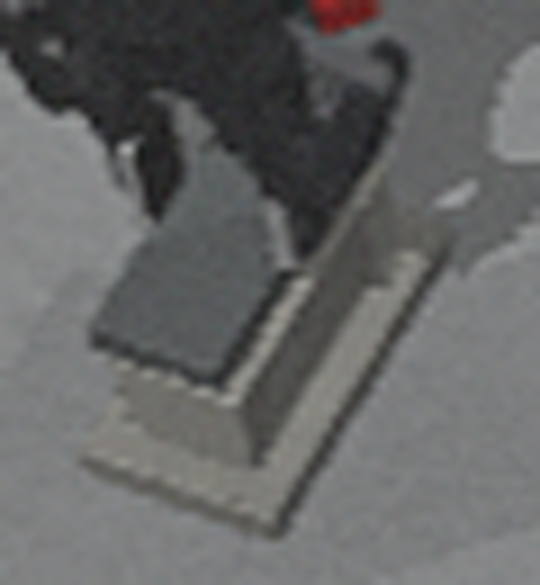

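```bash
cat > m.py <<'E'
from g import *
s=cap("scene");P=lambda X,Y:(170+X/9-.44,145+Y/9-.44)
zb=.059
for n,u,z,l in(("slip FR top",(220,380),zb+.012,(.05,.022)),("slip FR bot",(221,390),zb,(.05,.022)),("slip FL top",(92,332),zb+.012,(.05,-.022)),("pier FR",(241,405),.055,(.05,.022)),("foot FR",(278,530),.015,(.062,.034)),("foot FL",(83,458),.015,(.062,-.034))):
    w=ray(s,P(*u),z);q=-.064;c=w[:2]-np.array([np.cos(q)*l[0]-np.sin(q)*l[1],np.sin(q)*l[0]+np.cos(q)*l[1]]);print(n,"centre",c.round(4))
show()
E
python3 m.py
```

```text
slip FR top centre [ 0.4437 -0.2645]
slip FR bot centre [ 0.4399 -0.2678]
slip FL top centre [ 0.443  -0.2639]
pier FR centre [ 0.4406 -0.2615]
foot FR centre [ 0.4435 -0.2596]
foot FL centre [ 0.4432 -0.2595]
t 22.18 pos [ 441.7 -266.9   68.3] jig [-219.8 -385. ] F [ 0.2  0.1 -2.2] w 0.481 j [-0.76  0.64  1.84  0.    0.66  0.87]
 lean 0.0035 Z [-0.066 -0.998  0.   ] jawyaw -0.0661
```

step_arm(hand=[0.4,0.4,0.4,0.4], xyz=[[0,0.02,-0.38],[0.15,0,0],[0.1,0,0],[0,0,0]], dr=[[-0.002,0,-0.003],[0,0,0],[0,0,0],[0,0,0]])

```text
t: 22.68
tool_pos: [0.4422, -0.2631, 0.0659]
eef_rot: [-0.516, -0.483, 0.516, -0.484]
wrist_force: [0.4, -0.5, -1.7]
width: 0.481
```

step_arm(hand=[0.4,0.4,0.4,0.4], xyz=[[0.05,0,0],[0.05,0,0],[0.05,0,0],[0,0,0]], dr=[[0,0,0],[0,0,0],[0,0,0],[0,0,0]])

```text
t: 23.18
tool_pos: [0.4422, -0.2631, 0.0644]
eef_rot: [0.516, 0.483, -0.516, 0.484]
wrist_force: [-0.2, 0.8, -1.2]
width: 0.479
```

```bash
python3 - <<'E'
from g import *
show(-.064,0,-1)
E
```

```text
t 23.18 pos [ 442.2 -263.1   64.4] jig [-219.4 -381.2] F [-0.2  0.8 -1.2] w 0.479 j [-0.75  0.65  1.84 -0.    0.65  0.88]
 lean 0.0008 Z [-0.064 -0.998  0.001] jawyaw -0.064
 dr tool [-0.     0.001 -0.001]
```

step_arm(hand=[0.4,0.4,0.4], xyz=[[0.05,0,0],[0.05,0,0],[0,0,0]], dr=[[0,0,0],[0,0,0],[0,0,0]])

```text
t: 23.55
tool_pos: [0.4423, -0.2632, 0.0641]
eef_rot: [-0.516, -0.483, 0.516, -0.484]
wrist_force: [-1.7, 0.5, 5.3]
width: 0.48
```

step_arm(hand=[0.4,0.4,0.4], xyz=[[0.05,0,0],[0.05,0,0],[0,0,0]], dr=[[0,0,0],[0,0,0],[0,0,0]])

```text
t: 23.92
tool_pos: [0.4423, -0.2632, 0.064]
eef_rot: [-0.516, -0.483, 0.516, -0.484]
wrist_force: [-2.5, 1.0, 12.0]
width: 0.478
```

step_arm(hand=[0.4,0.4,0.65,0.65,0.65], xyz=[[-0.12,0,0],[0,0,0],[0,0,0],[0,0,0],[0,0,0]], dr=[[0,0,0],[0,0,0],[0,0,0],[0,0,0],[0,0,0]])

```text
t: 24.55
tool_pos: [0.4422, -0.2631, 0.0634]
eef_rot: [0.516, 0.484, -0.516, 0.484]
wrist_force: [0.3, 0.3, 0.1]
width: 0.653
```

step_arm(hand=[0.75,0.75,0.75,0.75,0.75], xyz=[[-0.5,0,0],[-3,0,0],[-5,0,0],[-5,0,0],[-1,0,0]], dr=[[0,0,0],[0,0,0],[0,0,0],[0,0,0],[0,0,0]])

```text
t: 25.18
tool_pos: [0.4438, -0.2644, 0.2124]
eef_rot: [0.516, 0.481, -0.516, 0.487]
wrist_force: [0.2, 0.1, -1.0]
width: 0.751
```

step_arm(hand=[0.75,0.75,0.75,0.75,0.75], xyz=[[0,0,-5],[0,0,-5],[0,0,-5],[0,0,-5],[0,0,0]], dr=[[0,0,0],[0,0,0],[0,0,0],[0,0,0],[0,0,0]])

```text
t: 25.8
tool_pos: [0.4533, -0.06, 0.2077]
eef_rot: [-0.514, -0.486, 0.515, -0.484]
wrist_force: [0.2, 0.0, 0.5]
width: 0.751
```

```bash
cat > z.py <<'E'
from g import *
show()
s=cap("scene");t=cap("top");fp=np.load("fits.npy")[1]
top=lift(SLIP,.055);bot=lift(SLIP,.043)
def lf(sl,q0,ds,w=(.008,.008,.08)):
    best=(None,-1);rng=np.random.default_rng(0)
    for k in range(30):
        q=q0+(rng.uniform(-.8,.8,3)*w if k else 0)
        m=minimize(lambda v:-score(v,sl,ds)+50*max(0,np.max(abs(v-q0)/w)-1),q,method="Nelder-Mead",options=dict(initial_simplex=q+np.vstack([np.zeros(3),np.diag([.002,.002,.01])]),xatol=1e-4,fatol=1e-4))
        if -m.fun>best[1]:best=(m.x,-m.fun)
    return best
for n,ds in(("s",[s]),("t",[t]),("ts",[t,s])):
    print(n,"slip",lf(top,fp,ds)[0].round(4),"foot",lf(FOOT,fp,ds)[0].round(4))
h1=overlay(s,[],"pics/l.png",(165,140,235,215),6);h2=overlay(t,[],"pics/l.png",(330,195,380,255),7)
C=np.zeros((450,780,3),np.uint8);C[:h1.shape[0],:420]=h1[:,:420];C[:420,420:770]=h2;cv2.imwrite("pics/l.png",C)
E
python3 z.py
```

```text
t 25.8 pos [453.3 -60.  207.7] jig [-216.1 -177.9] F [0.2 0.  0.5] w 0.751 j [-0.38  0.34  1.86  0.    0.94  1.25]
 lean -0.0027 Z [-0.059 -0.998 -0.001] jawyaw -0.0589
s slip [ 0.4425 -0.2642 -0.0616] foot [ 0.449  -0.2564 -0.0682]
t slip [ 0.4429 -0.2561 -0.0707] foot [ 0.4352 -0.2573 -0.0783]
ts slip [ 0.4423 -0.2644 -0.0499] foot [ 0.4398 -0.2637 -0.0668]
```

View pics/l.png

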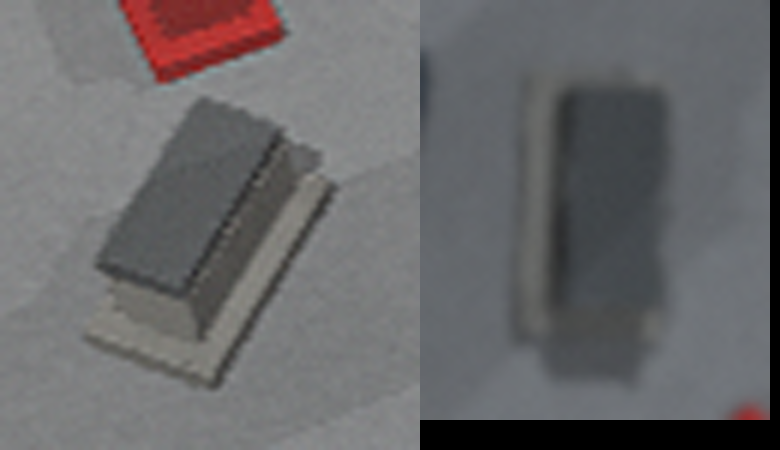

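```bash
python3 - <<'E'
from cell import order
print(order.finish_job())
E
```

```text
the job is handed in; nothing more can be done
None
```

The slate slip is lying released on the grey stone pier as its cap, and the job is handed in at about 26 s of the 69 s allowed. `finish_job` gives no verdict, so whether it passed is not confirmed.

**What I did**
- **Home position:** I gripped the slip with the tool leaned back about 30° and slid it under the hood. I felt the end stop with 6 to 11 N, pressed lightly against the fence (peak about 10 N), and let go. The picture showed it flush to both stops. The contact point suggests the stop was locked near x = -15 to -13 mm.
- **Onto the pier:** I took a fresh grip, drew it out, set it down on the plate and regripped it upright at its centre. I lowered it onto the pier until about 12 N showed, eased off and released.

**Last checks**
- **Position on the pier:** the slip sits about 1.5 to 2 mm off the pier centre in y and within 0.5 mm in x. It is within about 0.015 rad in yaw, against limits of 5 mm and 0.08 rad.
- **Picture:** the final picture shows it flat and flush, with the pier standing where it was to within a few mm.

**What disagreed or went wrong**
- **Measurements:** the top camera's own fit of the finished slip was about 8 mm off in y; I judged it a false match on a shadow or foot edge. My fits of the pier's foot from one camera alone also scattered by several mm. The scene camera read about 2 mm high in y throughout.
- **Stray move:** while I was straightening the wrist in the air, the arm hit a wrist-joint limit. It dipped to 13 mm above the table beside the pink look-alike. The wrist force stayed near zero and I found no sign of contact, and then brought it back up. I did not re-measure the bystanders afterwards.

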